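# Stamp the report form in its box

## Task

Take the oblong-handled stamp out of the stamp rack, drawing it forward along its slot, and stamp the report form that lies on the open register: the stamp's foot goes in the heavy black box, all of it inside the lines, square with them and flat on the paper. Press the handle down gently, just far enough that the die prints and without leaning on it, and finish still gripping the stamp and holding it pressed there; do not lift it or let go. Print nowhere else, and leave the other stamps and the things on the desk where they are.

Things in the scene. Friction and masses are not known exactly. Their poses are not given: they have to be found in the camera images.
- stamp: wanted stamp, black, 80 to 170 g, hanging upright in one of the rack's slots; the only one with an oblong handle. Origin: centre of the handle's underside, which rests on the shelf; z up, x along the long side (in the rack within 7 degrees of the slot). Handle above: 46 (x) by 28 (y) by 34 mm high. Below: neck 13 mm thick, 15 mm long; body 54 by 32 mm, 15 to 35 mm down; then the foot frame
- stamp_grip (a point): centre of the stamp's handle, 17 mm above the stamp's origin; same axes. Grip here across the 28 mm flats (fingers closing along the stamp's y)
- stamp_face (a point): centre of the lower edge of the stamp's spring foot frame, the face that stands on the paper; same axes as the stamp; 46 mm below the stamp's origin when not pressed. The frame is 62 (x) by 40 (y) mm outside, the widest part of the stamp
- stamp_foot (a joint): how far the handle is pressed down into the foot frame, m: 0 as it hangs, 0.009 at the hard stop. A spring resists: 4.2 N to start it, then 0.6 N more per mm, 8.4 N at 7 mm, 9.6 N at the stop. The die inside meets the paper at 0.007: from 7 to 9 mm it prints
- rack: steel stamp rack, fixed. Origin: on the desk below the middle slot; x to its rear. Shelf 264 mm wide (y), x from -40 to +40 mm, 5 mm thick, top 85 mm above the desk, on two end plates. 3 slots 18 mm wide at y = -80, 0, +80 mm, open to -x; stamps hang at x = 0 +-3 mm, handles above the shelf, bodies (wider than the slot) below. A stamp comes out only along -x; after 75 mm it is clear and can go up
- form: printed report form 184 (x) by 136 (y) mm, 2 mm thick, fixed, lying on the right-hand page of the open register. Origin: centre of its underside; x points to the head of the form, y to its left edge, z up
- stamp_box (a point): centre of the heavy black printed box on the top surface of the form, near its foot and a little right of the middle, 21 mm above the desk; axes as the form. The box is 56 mm (x) by 78 mm (y) inside its lines, so the stamp's long side goes along the form's y
- register: open register with dark red cover, fixed, 262 (x) by 352 (y) mm, its pages 19 mm above the desk; origin: centre of its underside, axes as the form's but for a few degrees
- stamp_round_large: bystander: stamp with round knob (34 mm across, 32 mm high) and round body 44 mm across, hanging in another slot; origin at the underside of its knob
- stamp_round_small: bystander: stamp with round knob (30 mm across, 32 mm high) and round body 32 mm across, hanging in another slot; origin at the underside of its knob
- tape_dispenser: bystander: blue tape dispenser 150 by 62 mm, 83 mm high, behind the rack; origin: centre of its underside
- tissue_roll: bystander: white paper roll 104 mm across, 98 mm high, behind the rack; origin: centre of its underside
- meter: bystander: cream hand-held meter 62 by 150 mm, 26 mm high, lying in front of the register; origin: centre of its underside
- stapler: bystander: stapler 36 by 150 mm, about 60 mm high, in front of the rack; origin: centre of its underside
- pen: bystander: pen 136 mm long, 15 mm high, lying on the left-hand page of the register; origin: centre of its underside
- specimen_jar: bystander: small jar 68 mm across, 73 mm high with an orange lid, left of the rack; origin: centre of its underside
Things that resemble listed ones, but are neither listed nor needed, are in the scene too. What is shaped like the stamp but green or turquoise is not meant.

How it is judged (in metres and radians):
On the way:
1. the stamp has been drawn forward out of its slot, clear of the shelf's front edge (x of stamp in the frame of rack below -0.06 m and contact force between the fingers and stamp above 1 N), for 0.1 s.
At the end, for the whole second after the job is handed in: Stamp gripped (TCP within 32 mm of handle centre), foot on the form bearing 5 to 20 N, its centre within 8 mm of the box centre along each side, long sides within 0.12 rad, tilt under 0.07 rad, handle pressed 6.5 mm or more; all held through the last second (x of stamp_face in the frame of stamp_box between -0.008 and 0.008 m and y of stamp_face in the frame of stamp_box between -0.008 and 0.008 m and angle between the x axis of stamp and the y axis of stamp_box, either way round below 0.12 rad and angle between stamp_face's own z axis and vertical below 0.07 rad and value of joint stamp_foot above 0.0065 m and contact force between stamp and form between 5 and 20 N and contact force between the fingers and stamp above 2 N and distance between the grasp point and stamp_grip below 0.032 m); the arm keeps its last pose, push and grip.
It fails at once if the stamp is pressed (more than 5 mm) anywhere but in the box (value of joint stamp_foot above 0.005 m and horizontal distance between stamp_face and stamp_box above 0.014 m).
It fails at once if the stamp is driven into the form with more than 30 N (contact force between stamp and form above 30 N).
It fails at once if another stamp (20 mm) or a thing on the desk (30 mm) is displaced (distance of any of stamp_round_large, stamp_round_small from where it was at the start of the episode above 0.02 m or distance of any of tape_dispenser, tissue_roll, meter, stapler, pen, specimen_jar from where it was at the start of the episode above 0.03 m).
It also fails if it takes over 48 s, if anything falls off the work surface, if the arm or the gripper's body presses on something with over 40 N, if the wrist force passes 120 N, or if a joint passes its speed limit or range.

## Robot

A 6-joint arm with a two-finger parallel gripper is mounted at the origin on the work surface. World frame = base frame: x ahead of the robot, y to its left, z up, the work surface at z = 0. Lengths are in m, angles in degrees, forces in N, time in s.
With the tool pointing down it reaches from about 0.3 to 0.75 m from the base axis. Payload 8.5 kg.
Tool frame: the origin (TCP) lies between the finger pads, 19 mm behind the fingertips; this is the grasp point; z points along the fingers, y is the line along which they close (so a half turn about z gives the same grasp; the last joint's range is limited). The gripper opens to 85 mm and grips with 20 to 120 N. Pads are 22 mm wide; open, the fingers measure 114 mm over their backs; the gripper's body (76 mm by 85 mm) begins 54 mm behind the grasp point. The pads swing forward as they close: fully open they stand 13 mm farther back than shut.
Start: joints at [62.149, 21.807, 74.336, -0, 83.858, -12.336], TCP at [0.147, 0.53, 0.25] pointing down, gripper open.
Joint ranges: [-178.18, 178.18], [-50.72, 133.34], [12.68, 142.11], [-81.47, 261.47], [9.98, 163.14], [-165.26, 165.26]. Speed limits (degrees/s): [136.94, 136.94, 180, 180, 180, 180].

## Interface

Orientations are given as a 3x3 rotation matrix whose columns are the frame's x, y, z axes.
In Python, from rig import env gives the robot as it stands.
- The arm moves only by the tool arm_command, never from a script. Its argument "deltas" is a list of rows, each an object of numbers: "rx", "ry", "rz": the turn, a rotation vector about the tool's x, y, z in rad; "dx", "dy", "dz": the shift along the tool's x, y, z in m; "fingers": the finger opening in m, from 0 to 0.0854. In form: [{"rx": .., "ry": .., "rz": .., "dx": .., "dy": .., "dz": .., "fingers": ..}, ...]. A call has 1 to 12 rows; each row shifts and turns the commanded pose from where the row before left it, along the tool's axes as they then stand; what a row does not reach is not made up. A row lasts 1/10 s, in which the tool goes at most 50 mm and 8.59 degrees, less where a joint would pass 70% of its speed; a pose out of reach is approached as far as the arm can. A call is refused whole if a number of a shift passes 0.05 or a number of a turn 0.15, either way. A call with a gripper value outside its range is refused whole. The fingers move at their own pace and stop on an object; "squeeze" is the grip in N (left out, the last holds). Time passes only in rows, so rows that do not move let the fingers close. It gives the time, the measured TCP pose, the force, the opening and the grip force at its end, in the units of the state.
- env.observe(): the state, without advancing time (a new reading comes with each control period).
- env.get_image(name): name is "scene" or "top" or "wrist"; returns a dict with "color" (420x560x3 uint8, blue, green, red), "camera_matrix" (3x3 intrinsics, pixels), "eye" and "orientation" of the camera in the world. Camera axes: x right, y up, looking along -z (the intrinsics and any distortion apply to the point x, -y, -z); pixel columns grow to the right and rows downward; lengths in m; the calibration is good to about 2 mm. The wrist camera is an equidistant fisheye: a pixel r from the principal point sees the ray r / f radians off the axis. A picture is of the moment at which its call begins. There is no depth.
- env.close_job(): hands the job in; it is judged then, once.
Trained networks look in a picture, given as the dict that the camera call returned (one of the last four; its "shot" number tells which), for a name from the list of things; names that differ only in an ending like _2 or _b are one class to them, and where a whole thing is asked for, a point or a joint stands for the part that bears it (a point fixed in the world has none). Each returns a list of dicts, best first, with "p" (0 to 1); they miss things now and then, are a little off and sometimes report something else, mostly with a low value. They report only what shows in the picture. A call takes as long as a camera call. They do not tell look-alikes from the thing itself.
- env.look_for(query, picture): "box" ([left, top, right, bottom] in pixels, round what is visible of it).
- env.tip_of(query, picture): "location" ([column, row] in pixels: a listed point, or the origin of a listed thing).
The state is a dict: "time_s": time; "q": joint angles; "qvel": joint speeds; "joint_efforts": joint torques, N m; "position": TCP position; "tool_rot": TCP orientation; "ft_force": force on the tool from outside, world axes, zero at the start; "wrist_torque": the same for the moment, N m; "grip_width": finger opening in m; "gripper_force": force on a finger pad.
Only numpy, scipy, OpenCV 4.12 (cv2) and the standard library are available. Lean on these libraries where they do the work, as an engineer would, in place of code of your own. Each camera call takes 0.05 s, during which the arm holds its last target. There are 200 camera calls.

## Working session

There is one attempt and no reset: what is moved stays moved. The work goes in short steps, Python scripts to look and compute and a tool call to move; the robot and the scene stay as the last step left them, time stands still between calls to the robot, and variables do not carry over. Pictures are saved under pics/ and viewed, at most 10 in all, crops included, and the job is handed in when it is done.

Besides the shell and the picture viewer there is one more tool, called after "Call:" as name(argument=value, ...), one argument or row to a line, values as JSON. arm_command: Moves the arm, as the interface text tells. Its arguments: {"type":"object","properties":{"deltas":{"type":"array"},"squeeze":{"type":"number"}},"required":["deltas"]}

```bash
mkdir -p pics; ls; cat > h.py <<'E'
import numpy as np, cv2
from rig import env
def proj_ray(im,uv):
    K=np.array(im["camera_matrix"]);R=np.array(im["orientation"]);e=np.array(im["eye"])
    x=(uv[0]-K[0,2])/K[0,0];y=(uv[1]-K[1,2])/K[1,1]
    if im.get("fish"):
        r=np.hypot(x,y);s=np.sin(r)/r if r>1e-9 else 1
        d=np.array([x*s,-y*s,-np.cos(r)])
    else: d=np.array([x,-y,-1])
    d=R@d;return e,d/np.linalg.norm(d)
def atz(im,uv,z):
    e,d=proj_ray(im,uv);return e+d*(z-e[2])/d[2]
def get(n):
    im=env.get_image(n);im["fish"]=(n=="wrist");return im
def tri(a,ua,b,ub):
    e1,d1=proj_ray(a,ua);e2,d2=proj_ray(b,ub)
    t=np.linalg.lstsq(np.c_[d1,-d2],e2-e1,rcond=None)[0]
    p,q=e1+t[0]*d1,e2+t[1]*d2
    return (p+q)/2,np.linalg.norm(p-q)
E
python3 - <<'E'
from h import *
np.set_printoptions(precision=4,suppress=True)
ims={n:get(n) for n in("scene","top")}
print([k for k in ims["top"]])
for n,i in ims.items():
    cv2.imwrite(f"pics/{n}.png",i["color"]);print(n,i["eye"],np.array(i["camera_matrix"]).tolist())
for q in("stamp","stamp_grip","rack","form","stamp_box","stapler","meter","stamp_round_large","stamp_round_small"):
    for n,i in ims.items():
        t=env.tip_of(q,i)[:3];b=env.look_for(q,i)[:2] if q!="stamp_box" else []
        print(q,n,[(np.round(x["location"],1).tolist(),round(x["p"],2)) for x in t],[(np.round(x["box"]).tolist(),round(x["p"],2)) for x in b])
E
```

```text
pics
['color', 'camera_matrix', 'eye', 'orientation', 'shot', 'fish']
scene [0.9752 0.4054 0.8273] [[394.2928278022718, 0.0, 276.9288077583203], [0.0, 394.2928278022718, 214.99682923595583], [0.0, 0.0, 1.0]]
top [0.3399 0.1025 1.2522] [[524.0137278886438, 0.0, 280.54985714143123], [0.0, 524.0137278886438, 211.9968910465698], [0.0, 0.0, 1.0]]
stamp scene [([413.9, 260.9], 0.9), ([367.5, 237.4], 0.84), ([301.8, 183.7], 0.66)] [([355.0, 223.0, 381.0, 256.0], 0.85), ([394.0, 247.0, 426.0, 283.0], 0.85)]
stamp top [([248.3, 192.5], 0.85), ([339.2, 289.1], 0.84), ([290.0, 271.4], 0.8)] [([281.0, 257.0, 301.0, 288.0], 0.97), ([326.0, 279.0, 356.0, 304.0], 0.83)]
stamp_grip scene [([298.6, 181.2], 0.97), ([416.7, 258.6], 0.92), ([277.5, 149.3], 0.71)] [([289.0, 170.0, 315.0, 206.0], 0.96), ([264.0, 140.0, 288.0, 176.0], 0.87)]
stamp_grip top [([292.3, 271.3], 0.92), ([242.8, 190.7], 0.73), ([192.5, 255.0], 0.66)] [([183.0, 247.0, 212.0, 270.0], 0.82), ([280.0, 258.0, 306.0, 285.0], 0.8)]
rack scene [([326.4, 278.5], 0.9)] [([264.0, 222.0, 392.0, 325.0], 0.84)]
rack top [([214.3, 206.8], 0.8)
[... 471 characters left out ...]
), ([429.1, 174.5], 0.62)] [([188.0, 288.0, 256.0, 314.0], 0.79), ([234.0, 184.0, 253.0, 209.0], 0.36)]
meter scene [([233.2, 137.2], 0.75)] [([207.0, 118.0, 260.0, 152.0], 0.95)]
meter top [([415.6, 300.2], 0.81)] [([382.0, 286.0, 448.0, 314.0], 0.58), ([236.0, 113.0, 296.0, 146.0], 0.16)]
stamp_round_large scene [([364.2, 271.8], 0.65), ([199.0, 210.0], 0.24)] [([359.0, 263.0, 376.0, 285.0], 0.58)]
stamp_round_large top [([174.9, 205.6], 0.53)] [([392.0, 135.0, 462.0, 216.0], 0.69), ([164.0, 196.0, 182.0, 217.0], 0.6)]
stamp_round_small scene [([331.9, 258.6], 0.72)] [([324.0, 248.0, 337.0, 262.0], 0.51)]
stamp_round_small top [([213.2, 198.5], 0.44)] [([206.0, 192.0, 217.0, 206.0], 0.73)]
```

```bash
python3 -c "
import cv2
a=cv2.imread('pics/scene.png');b=cv2.imread('pics/top.png')
cv2.imwrite('pics/scene2.png',cv2.resize(a[100:370,60:460],(800,540),interpolation=cv2.INTER_CUBIC))
cv2.imwrite('pics/top2.png',cv2.resize(b[90:330,130:490],(800,533),interpolation=cv2.INTER_CUBIC))"
```

```text
(no output)
```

View pics/scene2.png

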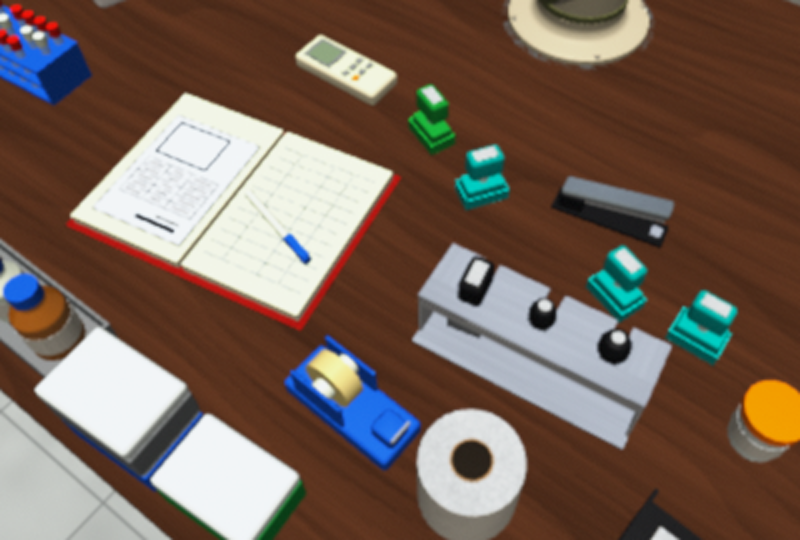

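View pics/top2.png

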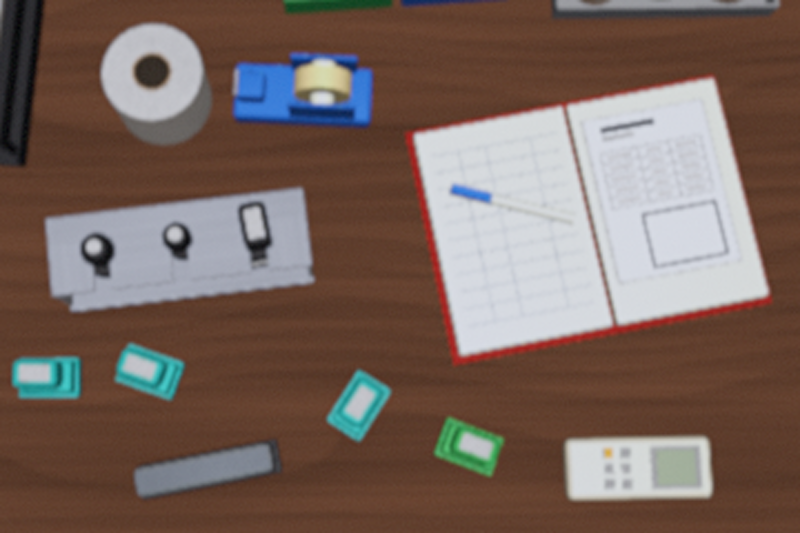

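The black oblong stamp is at about (244,193) in the full top image, in the right-hand slot, with its slot opening downward, towards the robot. The four green and turquoise look-alikes stand on the desk. The box corners on the form are at about (419,187), (452,180), (458,204) and (425,210).

```bash
cat >> h.py <<'E'
np.set_printoptions(precision=4,suppress=True)
def rig_top(im):
    s=.45;f=lambda u:(130+(u[0]+.5)*s-.5,90+(u[1]+.5)*s-.5)
    return f
E
python3 - <<'E'
from h import *
im=get("top");f=rig_top(im);sc=get("scene")
g=lambda u:(60+u[0]/2,100+u[1]/2)
print("tri label",tri(im,f((255,221)),sc,g((479,273))))
print("handle top",atz(im,f((255,221)),.119), "origin ests",atz(im,(248.3,192.5),.085))
for u in((46,217),(303,188),(313,273),(53,297)):print("shelf",atz(im,f(u),.085))
P=[atz(im,f(u),.021) for u in((643,215),(715,201),(728,254),(655,267))]
print("box",np.array(P),np.mean(P,0), "net",atz(im,(440.4,194.4),.021))
Q=[atz(sc,g(u),.021) for u in((187,121),(230,140),(206,171),(157,148))]
print("box scene",np.array(Q),np.mean(Q,0))
s=env.observe();print(s["position"],s["tool_rot"],s["grip_width"])
w=get("wrist");cv2.imwrite("pics/w0.png",w["color"]);print(w["eye"],w["orientation"],w["camera_matrix"])
E
```

```text
tri label (array([0.574 , 0.1826, 0.1198]), np.float64(0.007022234592707052))
handle top [0.5758 0.1795 0.119 ] origin ests [0.575  0.1732 0.085 ]
shelf [0.5894 0.3957 0.085 ]
shelf [0.6169 0.1325 0.085 ]
shelf [0.5283 0.123  0.085 ]
shelf [0.5067 0.3863 0.085 ]
box [[ 0.598  -0.2327  0.021 ]
 [ 0.6125 -0.3114  0.021 ]
 [ 0.5542 -0.3217  0.021 ]
 [ 0.5409 -0.2425  0.021 ]] [ 0.5764 -0.2771  0.021 ] net [ 0.578  -0.2827  0.021 ]
box scene [[ 0.5489 -0.3132  0.021 ]
 [ 0.539  -0.2402  0.021 ]
 [ 0.5978 -0.2266  0.021 ]
 [ 0.6082 -0.309   0.021 ]] [ 0.5735 -0.2723  0.021 ]
[0.1471 0.5299 0.25  ] [[-0.9636  0.2675 -0.    ]
 [ 0.2675  0.9636 -0.0001]
 [-0.     -0.0001 -1.    ]] 0.08554066505621832
[0.0765 0.5489 0.3744] [[ 0.2662 -0.9243 -0.2734]
 [ 0.9639  0.2554  0.0752]
 [ 0.0003 -0.2835  0.959 ]] [[325.1923   0.     279.9817]
 [  0.     325.1923 206.8382]
 [  0.       0.       1.    ]]
```

View pics/w0.png

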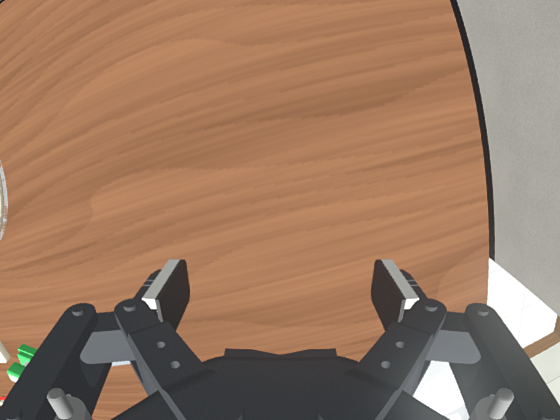

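Call:
arm_command(
  deltas=[
    {"rz": -0.125,"fingers": 0.085},
    {"rz": -0.125},
    {"rz": -0.125},
  ],
  squeeze=40,
)

```text
invalid input
```

Call:
arm_command(
  deltas=[
    {"dx": -0.031,"dy": -0.033},
    {"dx": -0.031,"dy": -0.033},
    {"dx": -0.031,"dy": -0.033},
    {"dx": -0.031,"dy": -0.033},
    {"dx": -0.031,"dy": -0.033},
    {"dx": -0.031,"dy": -0.033},
    {"dx": -0.031,"dy": -0.033},
    {"dx": -0.031,"dy": -0.033},
    {"dx": -0.031,"dy": -0.033},
    {"dx": -0.031,"dy": -0.033},
    {"dx": -0.031,"dy": -0.033},
    {"dx": -0.031,"dy": -0.033},
  ],
)

```text
invalid input
```

Call:
arm_command(
  deltas=[
    {"rz": 0},
    {"rz": 0},
  ],
)

```text
invalid input
```

```bash
python3 - <<'E'
from h import *
s=env.observe();print(s["time_s"],s["position"],s["tool_rot"])
w=get("wrist");cv2.imwrite("pics/w1.png",w["color"]);np.save("pics/w1.npy",w,allow_pickle=True)
for q in("stamp","stamp_grip"):print(q,env.tip_of(q,w)[:3])
print(w["eye"])
E
```

```text
1.95 [0.1471 0.5299 0.25  ] [[-0.9636  0.2675  0.    ]
 [ 0.2675  0.9636 -0.0001]
 [-0.     -0.     -1.    ]]
stamp [{'location': [23.2, 368.7], 'p': 0.56}]
stamp_grip [{'location': [16.3, 370.3], 'p': 0.8}]
[0.0765 0.5489 0.3744]
```

View pics/w1.png

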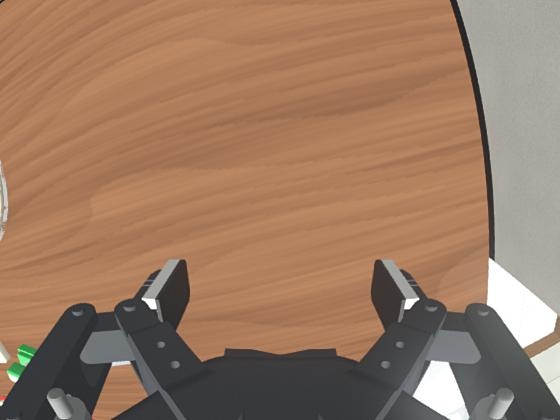

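The calls were refused, so the picture is unchanged. The rows probably need every key.

Call:
arm_command(
  deltas=[
    {"rx": 0,"ry": 0,"rz": -0.125,"dx": 0,"dy": 0,"dz": 0,"fingers": 0.085},
    {"rx": 0,"ry": 0,"rz": -0.125,"dx": 0,"dy": 0,"dz": 0,"fingers": 0.085},
    {"rx": 0,"ry": 0,"rz": -0.125,"dx": 0,"dy": 0,"dz": 0,"fingers": 0.085},
  ],
  squeeze=40,
)

```text
time_s: 2.4
position: [0.1471, 0.5299, 0.25]
tool_rot: [[-0.994, -0.109, -0.0], [-0.109, 0.994, -0.0], [0.0, -0.0, -1.0]]
ft_force: [-0.5, -0.2, -0.3]
grip_width: 0.0853
gripper_force: 0.0
```

Call:
arm_command(
  deltas=[
    {"rx": 0,"ry": 0,"rz": 0,"dx": -0.031,"dy": -0.033,"dz": 0,"fingers": 0.085},
    {"rx": 0,"ry": 0,"rz": 0,"dx": -0.031,"dy": -0.033,"dz": 0,"fingers": 0.085},
    {"rx": 0,"ry": 0,"rz": 0,"dx": -0.031,"dy": -0.033,"dz": 0,"fingers": 0.085},
    {"rx": 0,"ry": 0,"rz": 0,"dx": -0.031,"dy": -0.033,"dz": 0,"fingers": 0.085},
    {"rx": 0,"ry": 0,"rz": 0,"dx": -0.031,"dy": -0.033,"dz": 0,"fingers": 0.085},
    {"rx": 0,"ry": 0,"rz": 0,"dx": -0.031,"dy": -0.033,"dz": 0,"fingers": 0.085},
    {"rx": 0,"ry": 0,"rz": 0,"dx": -0.031,"dy": -0.033,"dz": 0,"fingers": 0.085},
    {"rx": 0,"ry": 0,"rz": 0,"dx": -0.031,"dy": -0.033,"dz": 0,"fingers": 0.085},
    {"rx": 0,"ry": 0,"rz": 0,"dx": -0.031,"dy": -0.033,"dz": 0,"fingers": 0.085},
    {"rx": 0,"ry": 0,"rz": 0,"dx": -0.031,"dy": -0.033,"dz": 0,"fingers": 0.085},
    {"rx": 0,"ry": 0,"rz": 0,"dx": -0.031,"dy": -0.033,"dz": 0,"fingers": 0.085},
    {"rx": 0,"ry": 0,"rz": 0,"dx": -0.031,"dy": -0.033,"dz": 0,"fingers": 0.085},
  ],
)

```text
time_s: 3.6
position: [0.5595, 0.1733, 0.2501]
tool_rot: [[-0.995, -0.104, 0.0], [-0.104, 0.995, 0.0], [-0.0, 0.0, -1.0]]
ft_force: [0.7, 1.2, 0.5]
grip_width: 0.0853
gripper_force: 0.0
```

Call:
arm_command(
  deltas=[
    {"rx": 0,"ry": 0,"rz": 0,"dx": 0,"dy": 0,"dz": 0,"fingers": 0.085},
    {"rx": 0,"ry": 0,"rz": 0,"dx": 0,"dy": 0,"dz": 0,"fingers": 0.085},
  ],
)

```text
time_s: 3.8
position: [0.5586, 0.1742, 0.2496]
tool_rot: [[-0.995, -0.102, -0.001], [-0.102, 0.995, 0.0], [0.001, 0.0, -1.0]]
ft_force: [-0.3, 0.6, 1.0]
grip_width: 0.0851
gripper_force: 0.0
```

```bash
python3 - <<'E'
from h import *
s=env.observe();print(s["time_s"],s["position"],s["tool_rot"])
w=get("wrist");cv2.imwrite("pics/w1.png",w["color"]);np.save("pics/w1.npy",w,allow_pickle=True)
for q in("stamp","stamp_grip"):print(q,env.tip_of(q,w)[:3])
print(w["eye"])
E
```

```text
3.8 [0.5586 0.1742 0.2496] [[-0.9947 -0.1025 -0.0009]
 [-0.1025  0.9947  0.0001]
 [ 0.0009  0.0002 -1.    ]]
stamp [{'location': [197.8, 19.1], 'p': 0.85}, {'location': [411.3, 80.5], 'p': 0.81}, {'location': [490.8, 97.7], 'p': 0.74}]
stamp_grip [{'location': [287.3, 210.6], 'p': 0.88}, {'location': [501.5, 95.6], 'p': 0.76}, {'location': [416.4, 80.4], 'p': 0.64}]
[0.4858 0.1665 0.374 ]
```

View pics/w1.png

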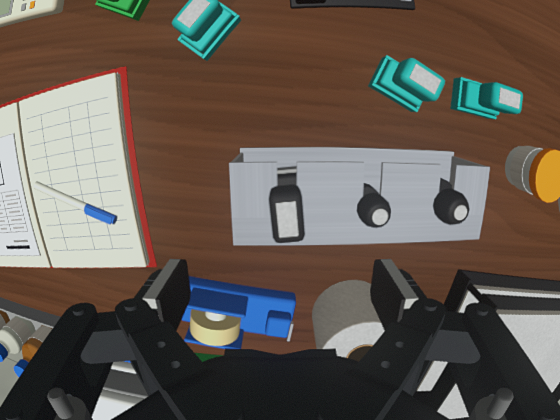

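The stamp's handle shows at (287,212), with its white top label at about (287,219). The slot runs up the image, towards the robot, and nothing stands in the draw path.

```bash
python3 - <<'E'
from h import *
w=np.load("pics/w1.npy",allow_pickle=True).item();c=w["color"]
sub=c[150:250,255:320];g=sub.max(2)
def fit(m,z):
    n,l,st,ce=cv2.connectedComponentsWithStats(m.astype(np.uint8))
    k=l[210-150 if z<.1185 else 60,287-255]; k=k or 1+np.argmax(st[1:,4])
    ct=cv2.findContours((l==k).astype(np.uint8),0,1)[0][0][:,0]
    P=np.array([atz(w,(x+255,y+150),z)[:2] for x,y in ct])
    r=cv2.minAreaRect((P*1000).astype(np.float32));print(st[k],r)
fit(g>200,.119)   # label
fit(g<75,.119)
x=[atz(w,u,.085) for u in((232,163),(489,167),(480,238),(233,244))];print(np.array(x))
E
```

```text
[28 53  5  2  8] ((557.3331909179688, 178.15359497070312), (0.8475305438041687, 3.2580952644348145), 5.962968826293945)
[  14   23   35   70 1162] ((561.450927734375, 179.34991455078125), (58.52471923828125, 26.046783447265625), 11.50288200378418)
[[0.534  0.1281 0.085 ]
 [0.5049 0.3876 0.085 ]
 [0.5833 0.3989 0.085 ]
 [0.6127 0.134  0.085 ]]
```

```bash
python3 - <<'E'
from h import *
w=np.load("pics/w1.npy",allow_pickle=True).item();c=w["color"]
g=c[190:250,264:310].min(2)
print(np.array2string(g[::4,::3],max_line_width=200))
m=(g>110).astype(np.uint8)
n,l,st,ce=cv2.connectedComponentsWithStats(m)
k=l[28,23];print(k,st[k],ce[k])
ct=cv2.findContours((l==k).astype(np.uint8),0,1)[0][0][:,0]
P=np.array([atz(w,(x+264,y+190),.119)[:2] for x,y in ct])
print(cv2.minAreaRect((P*1000).astype(np.float32)))
E
```

```text
[[167 168 117  41  41  43  43  44  39  44  45  39 125 169 170 169]
 [168 170  45  47  48  50  52  50  53  52  53  50  53 170 168 168]
 [167 168  42  57  61  63  61  64  63  63  66  56  46 169 168 168]
 [167 170  45  58  76  89 140 183 177 178 199  57  48 161 166 166]
 [167 169  53  53 170 192 189 192 187 192 197  58  50 150 168 167]
 [168 167  71  52 151 192 193 197 192 188 192  67  51 145 169 169]
 [167 166 106  48 110 196 192 192 197 193 191  77  56 127 168 167]
 [163 163 132  49  75 196 193 192 193 193 194 103  54  98 165 165]
 [162 162 149  46  59 194 194 191 191 192 193 142  53  71 167 165]
 [165 164 165  43  49 196 192 193 194 195 188 158  53  55 169 167]
 [166 165 169  43  46 188 192 192 191 192 190 173  50  47 171 169]
 [161 163 165  51  49 173 189 192 194 188 188 193  47  44 169 166]
 [164 165 165 111  47  64  62  55  51  50  49  49  44 116 168 167]
 [160 160 161 164 115  63  65  90 107 142 161 161 168 165 163 164]
 [ 55  53  55  53  55  53  53  51  52  53  50  49  50  48  49  49]]
2 [ 11  11  24  37 721] [22.8474 29.1207]
((570.8311767578125, 181.18377685546875), (30.80467987060547, 16.930984497070312), 11.376660346984863)
```

Call:
arm_command(
  deltas=[
    {"rx": 0,"ry": 0,"rz": -0.096,"dx": 0,"dy": 0,"dz": 0,"fingers": 0.06},
    {"rx": 0,"ry": 0,"rz": 0,"dx": -0.0145,"dy": 0.0042,"dz": 0,"fingers": 0.06},
    {"rx": 0,"ry": 0,"rz": 0,"dx": 0,"dy": 0,"dz": 0.03,"fingers": 0.06},
    {"rx": 0,"ry": 0,"rz": 0,"dx": 0,"dy": 0,"dz": 0.04,"fingers": 0.06},
    {"rx": 0,"ry": 0,"rz": 0,"dx": 0,"dy": 0,"dz": 0.02,"fingers": 0.06},
    {"rx": 0,"ry": 0,"rz": 0,"dx": 0,"dy": 0,"dz": 0,"fingers": 0.06},
    {"rx": 0,"ry": 0,"rz": 0,"dx": 0,"dy": 0,"dz": 0,"fingers": 0.06},
  ],
)

```text
time_s: 4.65
position: [0.5716, 0.1825, 0.1612]
tool_rot: [[-0.98, -0.2, 0.001], [-0.2, 0.98, 0.0], [-0.001, -0.0, -1.0]]
ft_force: [0.4, 0.0, 0.2]
grip_width: 0.0597
gripper_force: 0.0
```

```bash
python3 - <<'E'
from h import *
s=env.observe();print(s["time_s"],s["position"],s["tool_rot"],s["grip_width"])
w=get("wrist");c=w["color"];cv2.imwrite("pics/w2.png",c)
E
```

```text
4.65 [0.5716 0.1825 0.1612] [[-0.9798 -0.2     0.0012]
 [-0.2     0.9798  0.0002]
 [-0.0012 -0.0001 -1.    ]] 0.059684272534979876
```

View pics/w2.png

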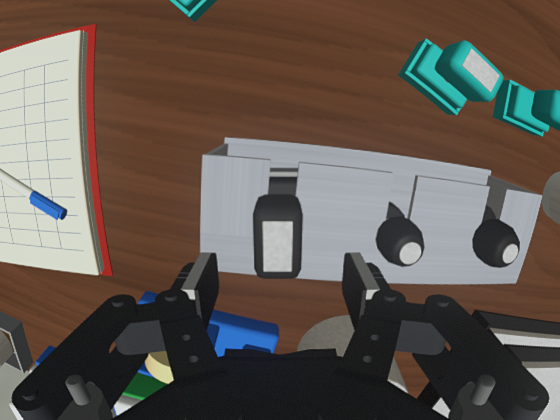

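The handle (label at (278,247)) is square to the fingers and centred between the pads, which are at columns 215 and 345. I'm going down to grip it.

Call:
arm_command(
  deltas=[
    {"rx": 0,"ry": 0,"rz": 0,"dx": 0,"dy": 0,"dz": 0.02,"fingers": 0.06},
    {"rx": 0,"ry": 0,"rz": 0,"dx": 0,"dy": 0,"dz": 0.02,"fingers": 0.06},
    {"rx": 0,"ry": 0,"rz": 0,"dx": 0,"dy": 0,"dz": 0.01,"fingers": 0.06},
    {"rx": 0,"ry": 0,"rz": 0,"dx": 0,"dy": 0,"dz": 0,"fingers": 0.06},
    {"rx": 0,"ry": 0,"rz": 0,"dx": 0,"dy": 0,"dz": 0,"fingers": 0.02},
    {"rx": 0,"ry": 0,"rz": 0,"dx": 0,"dy": 0,"dz": 0,"fingers": 0.02},
    {"rx": 0,"ry": 0,"rz": 0,"dx": 0,"dy": 0,"dz": 0,"fingers": 0.02},
    {"rx": 0,"ry": 0,"rz": 0,"dx": 0,"dy": 0,"dz": 0,"fingers": 0.02},
    {"rx": 0,"ry": 0,"rz": 0,"dx": 0,"dy": 0,"dz": 0,"fingers": 0.02},
  ],
  squeeze=50,
)

```text
time_s: 5.6
position: [0.5723, 0.1819, 0.1114]
tool_rot: [[-0.98, -0.199, 0.003], [-0.199, 0.98, 0.0], [-0.003, -0.0, -1.0]]
ft_force: [0.0, -0.2, 6.7]
grip_width: 0.027
gripper_force: 50.1
```

Call:
arm_command(
  deltas=[
    {"rx": 0,"ry": 0,"rz": 0,"dx": 0,"dy": 0,"dz": -0.003,"fingers": 0.02},
    {"rx": 0,"ry": 0,"rz": 0.045,"dx": 0,"dy": 0,"dz": 0,"fingers": 0.02},
    {"rx": 0,"ry": 0,"rz": 0.045,"dx": 0,"dy": 0,"dz": 0,"fingers": 0.02},
    {"rx": 0,"ry": 0,"rz": 0,"dx": 0.005,"dy": 0,"dz": 0,"fingers": 0.02},
    {"rx": 0,"ry": 0,"rz": 0,"dx": 0.005,"dy": 0,"dz": 0,"fingers": 0.02},
    {"rx": 0,"ry": 0,"rz": 0,"dx": 0,"dy": 0,"dz": 0,"fingers": 0.02},
  ],
)

```text
time_s: 6.2
position: [0.5609, 0.1807, 0.113]
tool_rot: [[-0.994, -0.111, -0.001], [-0.111, 0.994, -0.0], [0.001, 0.0, -1.0]]
ft_force: [0.1, 0.7, -0.8]
grip_width: 0.027
gripper_force: 49.2
```

Call:
arm_command(
  deltas=[
    {"rx": 0,"ry": 0,"rz": 0,"dx": 0.01,"dy": 0,"dz": 0,"fingers": 0.02},
    {"rx": 0,"ry": 0,"rz": 0,"dx": 0.01,"dy": 0,"dz": 0,"fingers": 0.02},
    {"rx": 0,"ry": 0,"rz": 0,"dx": 0.01,"dy": 0,"dz": 0,"fingers": 0.02},
    {"rx": 0,"ry": 0,"rz": 0,"dx": 0.015,"dy": 0,"dz": 0,"fingers": 0.02},
    {"rx": 0,"ry": 0,"rz": 0,"dx": 0.015,"dy": 0,"dz": 0,"fingers": 0.02},
    {"rx": 0,"ry": 0,"rz": 0,"dx": 0.015,"dy": 0,"dz": 0,"fingers": 0.02},
    {"rx": 0,"ry": 0,"rz": 0,"dx": 0.015,"dy": 0,"dz": 0,"fingers": 0.02},
    {"rx": 0,"ry": 0,"rz": 0,"dx": 0.005,"dy": 0,"dz": 0,"fingers": 0.02},
    {"rx": 0,"ry": 0,"rz": 0,"dx": 0,"dy": 0,"dz": 0,"fingers": 0.02},
    {"rx": 0,"ry": 0,"rz": 0,"dx": 0,"dy": 0,"dz": 0,"fingers": 0.02},
  ],
)

```text
time_s: 7.2
position: [0.4678, 0.1703, 0.1132]
tool_rot: [[-0.994, -0.11, 0.001], [-0.11, 0.994, 0.0], [-0.001, -0.0, -1.0]]
ft_force: [0.3, 0.3, -1.1]
grip_width: 0.0271
gripper_force: 49.2
```

```bash
python3 - <<'E'
from h import *
s=env.observe();print(s["time_s"],s["position"],s["ft_force"],s["wrist_torque"])
t=get("top");cv2.imwrite("pics/t3.png",cv2.resize(t["color"][150:330,130:370],(720,540),interpolation=cv2.INTER_CUBIC))
w=get("wrist");cv2.imwrite("pics/w3.png",w["color"])
E
```

```text
7.2 [0.4678 0.1703 0.1132] [ 0.3272  0.2625 -1.1236] [-0.0169 -0.0191 -0.0166]
```

View pics/w3.png

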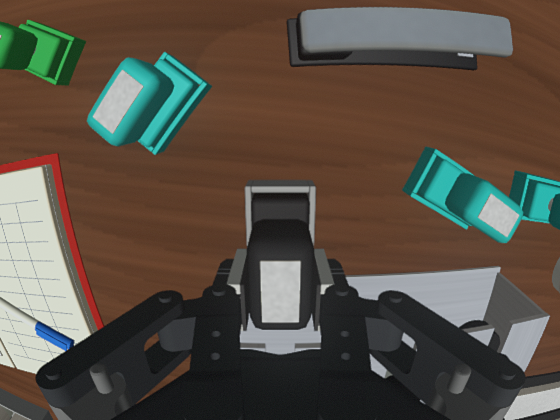

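The stamp is gripped squarely and clear of the rack. Its label spans (258–300, 261–323) and the front of the foot frame is at row 185. I'll raise it and work out the in-hand offset.

Call:
arm_command(
  deltas=[
    {"rx": 0,"ry": 0,"rz": 0,"dx": 0,"dy": 0,"dz": -0.03,"fingers": 0.02},
    {"rx": 0,"ry": 0,"rz": 0,"dx": 0,"dy": 0,"dz": -0.04,"fingers": 0.02},
    {"rx": 0,"ry": 0,"rz": 0,"dx": 0,"dy": 0,"dz": -0.04,"fingers": 0.02},
    {"rx": 0,"ry": 0,"rz": 0,"dx": 0,"dy": 0,"dz": -0.03,"fingers": 0.02},
    {"rx": 0,"ry": 0,"rz": 0,"dx": 0,"dy": 0,"dz": 0,"fingers": 0.02},
  ],
)

```text
time_s: 7.8
position: [0.469, 0.1704, 0.2569]
tool_rot: [[-0.994, -0.11, 0.008], [-0.11, 0.994, 0.001], [-0.008, 0.0, -1.0]]
ft_force: [0.4, 0.9, -1.2]
grip_width: 0.0275
gripper_force: 49.8
```

```bash
cat >> h.py <<'E'
def inhand(w,s,gz=.0076,box=(238,250,322,332)):
    """handle-label rectangle in tool frame (mm), label plane gz above TCP"""
    x0,y0,x1,y1=box;g=w["color"][y0:y1,x0:x1].min(2)
    n,l,st,ce=cv2.connectedComponentsWithStats((g>120).astype(np.uint8))
    k=l[(y1-y0)//2,(x1-x0)//2];ct=cv2.findContours((l==k).astype(np.uint8),0,1)[0][0][:,0]
    p=np.array(s["position"]);R=np.array(s["tool_rot"])
    P=np.array([(R.T@(atz(w,(x+x0,y+y0),p[2]+gz)-p))[:2] for x,y in ct])
    return st[k],cv2.minAreaRect((P*1000).astype(np.float32))
E
python3 - <<'E'
from h import *
s=env.observe();print(s["time_s"],s["position"],s["tool_rot"],s["ft_force"])
w=get("wrist");cv2.imwrite("pics/w4.png",w["color"]);print(inhand(w,s))
p=np.array(s["position"]);R=np.array(s["tool_rot"])
# expected foot front edge
g=w["color"].mean(2);print(g[150:250:3,280].astype(int))
for r in(183,185,187):print((R.T@(atz(w,(280,r),p[2]-.0724)-p)))
E
```

```text
7.8 [0.469  0.1704 0.2569] [[-0.9939 -0.11    0.0082]
 [-0.11    0.9939  0.0009]
 [-0.0082  0.     -1.    ]] [ 0.3895  0.9081 -1.1943]
(array([  22,   11,   41,   62, 2406], dtype=int32), ((1.0236492156982422, -0.061946868896484375), (16.20175552368164, 30.499778747558594), 89.78409576416016))
[ 68  63  65  62  65  70  68  65  62  66  67  66 115 162 100  22  31  44
  57  56  55  57  57  36  30  28  31  30  31  34  39  40  45  47]
[ 0.0305 -0.0001  0.0722]
[ 0.0292 -0.0001  0.0722]
[ 0.0279 -0.0001  0.0722]
```

Call:
arm_command(
  deltas=[
    {"rx": 0,"ry": 0,"rz": 0.125,"dx": 0,"dy": 0,"dz": 0,"fingers": 0.02},
    {"rx": 0,"ry": 0,"rz": 0.125,"dx": 0,"dy": 0,"dz": 0,"fingers": 0.02},
    {"rx": 0,"ry": 0,"rz": 0.125,"dx": 0,"dy": 0,"dz": 0,"fingers": 0.02},
    {"rx": 0,"ry": 0,"rz": 0.125,"dx": 0,"dy": 0,"dz": 0,"fingers": 0.02},
    {"rx": 0,"ry": 0,"rz": 0.125,"dx": 0,"dy": 0,"dz": 0,"fingers": 0.02},
    {"rx": 0,"ry": 0,"rz": 0.125,"dx": 0,"dy": 0,"dz": 0,"fingers": 0.02},
    {"rx": 0,"ry": 0,"rz": 0.125,"dx": 0,"dy": 0,"dz": 0,"fingers": 0.02},
    {"rx": 0,"ry": 0,"rz": 0.125,"dx": 0,"dy": 0,"dz": 0,"fingers": 0.02},
    {"rx": 0,"ry": 0,"rz": 0.125,"dx": 0,"dy": 0,"dz": 0,"fingers": 0.02},
    {"rx": 0,"ry": 0,"rz": 0.125,"dx": 0,"dy": 0,"dz": 0,"fingers": 0.02},
    {"rx": 0,"ry": 0,"rz": 0.125,"dx": 0,"dy": 0,"dz": 0,"fingers": 0.02},
    {"rx": 0,"ry": 0,"rz": 0.125,"dx": 0,"dy": 0,"dz": 0,"fingers": 0.02},
  ],
)

```text
time_s: 9.05
position: [0.467, 0.1701, 0.2512]
tool_rot: [[-0.175, 0.985, -0.003], [0.985, 0.175, -0.0], [0.0, -0.003, -1.0]]
ft_force: [0.8, 1.3, -1.5]
grip_width: 0.027
gripper_force: 49.7
```

Call:
arm_command(
  deltas=[
    {"rx": 0,"ry": 0,"rz": 0,"dx": -0.0425,"dy": 0.001,"dz": 0,"fingers": 0.02},
    {"rx": 0,"ry": 0,"rz": 0,"dx": -0.0425,"dy": 0.001,"dz": 0,"fingers": 0.02},
    {"rx": 0,"ry": 0,"rz": 0,"dx": -0.0425,"dy": 0.001,"dz": 0,"fingers": 0.02},
    {"rx": 0,"ry": 0,"rz": 0,"dx": -0.0425,"dy": 0.001,"dz": 0,"fingers": 0.02},
    {"rx": 0,"ry": 0,"rz": 0,"dx": -0.0425,"dy": 0.001,"dz": 0,"fingers": 0.02},
    {"rx": 0,"ry": 0,"rz": 0,"dx": -0.0425,"dy": 0.001,"dz": 0,"fingers": 0.02},
    {"rx": 0,"ry": 0,"rz": 0,"dx": -0.0425,"dy": 0.001,"dz": 0,"fingers": 0.02},
    {"rx": 0,"ry": 0,"rz": 0,"dx": -0.0425,"dy": 0.001,"dz": 0,"fingers": 0.02},
    {"rx": 0,"ry": 0,"rz": 0,"dx": -0.0425,"dy": 0.001,"dz": 0,"fingers": 0.02},
    {"rx": 0,"ry": 0,"rz": 0,"dx": -0.0425,"dy": 0.001,"dz": 0,"fingers": 0.02},
    {"rx": 0,"ry": 0,"rz": 0,"dx": -0.0425,"dy": 0.001,"dz": 0,"fingers": 0.02},
    {"rx": 0,"ry": 0,"rz": 0,"dx": -0.0425,"dy": 0.001,"dz": 0,"fingers": 0.02},
  ],
)

```text
time_s: 10.25
position: [0.5708, -0.331, 0.2507]
tool_rot: [[-0.18, 0.984, -0.003], [0.984, 0.18, 0.002], [0.003, -0.002, -1.0]]
ft_force: [1.1, 0.3, -1.3]
grip_width: 0.027
gripper_force: 49.7
```

Call:
arm_command(
  deltas=[
    {"rx": 0,"ry": 0,"rz": 0,"dx": 0,"dy": 0,"dz": 0,"fingers": 0.02},
    {"rx": 0,"ry": 0,"rz": 0,"dx": 0,"dy": 0,"dz": 0,"fingers": 0.02},
    {"rx": 0,"ry": 0,"rz": 0,"dx": 0,"dy": 0,"dz": 0,"fingers": 0.02},
  ],
)

```text
time_s: 10.55
position: [0.5708, -0.3283, 0.252]
tool_rot: [[-0.181, 0.984, -0.001], [0.984, 0.181, 0.001], [0.002, -0.001, -1.0]]
ft_force: [0.1, -0.0, -1.5]
grip_width: 0.0269
gripper_force: 49.7
```

```bash
python3 - <<'E'
from h import *
s=env.observe();print(s["time_s"],s["position"],s["tool_rot"],s["ft_force"])
w=get("wrist");cv2.imwrite("pics/w5.png",w["color"]);print(inhand(w,s))
np.save("pics/w5.npy",w,allow_pickle=True)
for x in env.tip_of("stamp_box",w)[:2]:print(x,atz(w,x["location"],.021))
E
```

```text
10.55 [ 0.5708 -0.3283  0.252 ] [[-0.1807  0.9835 -0.0014]
 [ 0.9835  0.1807  0.0015]
 [ 0.0017 -0.0011 -1.    ]] [ 0.1259 -0.0384 -1.5083]
(array([  22,   11,   41,   62, 2403], dtype=int32), ((-0.21010398864746094, -1.1242799758911133), (16.181480407714844, 30.280820846557617), 89.74618530273438))
{'location': [292.9, 132.9], 'p': 0.92} [ 0.5741 -0.2757  0.021 ]
```

View pics/w5.png

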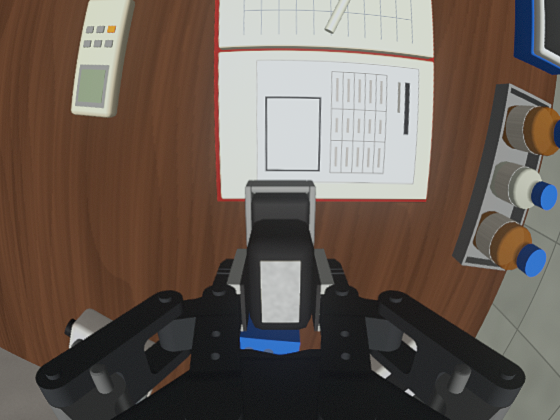

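```bash
cat >> h.py <<'E'
def box(w,s,roi):
    """inner rectangle of printed box, in tool frame (mm)"""
    x0,y0,x1,y1=roi;g=w["color"][y0:y1,x0:x1].mean(2).astype(np.uint8)
    b=cv2.morphologyEx(g,cv2.MORPH_BLACKHAT,np.ones((9,9)))
    m=(b>45).astype(np.uint8)
    cs,hi=cv2.findContours(m,cv2.RETR_CCOMP,cv2.CHAIN_APPROX_NONE)
    k=max(range(len(cs)),key=lambda i:cv2.contourArea(cs[i]) if hi[0][i][3]>=0 else 0)
    p=np.array(s["position"]);R=np.array(s["tool_rot"]);W=[atz(w,(x+x0,y+y0),.021) for x,y in cs[k][:,0]]
    P=np.array([(R.T@(q-p))[:2] for q in W])
    r=cv2.minAreaRect((P*1000).astype(np.float32));c=p+R@np.r_[np.array(r[0])/1000,0]
    return cs[k].min(0)+[x0,y0],cs[k].max(0)+[x0,y0],r,c
E
python3 - <<'E'
from h import *
w=np.load("pics/w5.npy",allow_pickle=True).item();s=env.observe()
print(box(w,s,(255,85,335,178)))
E
```

```text
(array([[266,  97]]), array([[319, 170]]), ((49.856292724609375, 12.379558563232422), (80.48151397705078, 58.08736801147461), 0.2841193377971649), array([ 0.5741, -0.2768,  0.253 ]))
```

Call:
arm_command(
  deltas=[
    {"rx": 0,"ry": 0,"rz": 0,"dx": 0.025,"dy": 0.0065,"dz": 0.02,"fingers": 0.02},
    {"rx": 0,"ry": 0,"rz": 0,"dx": 0.025,"dy": 0.0065,"dz": 0.04,"fingers": 0.02},
    {"rx": 0,"ry": 0,"rz": 0,"dx": 0,"dy": 0,"dz": 0.04,"fingers": 0.02},
    {"rx": 0,"ry": 0,"rz": 0,"dx": 0,"dy": 0,"dz": 0.025,"fingers": 0.02},
    {"rx": 0,"ry": 0,"rz": 0,"dx": 0,"dy": 0,"dz": 0.012,"fingers": 0.02},
    {"rx": 0,"ry": 0,"rz": 0,"dx": 0,"dy": 0,"dz": 0,"fingers": 0.02},
    {"rx": 0,"ry": 0,"rz": 0,"dx": 0,"dy": 0,"dz": 0,"fingers": 0.02},
    {"rx": 0,"ry": 0,"rz": 0,"dx": 0,"dy": 0,"dz": 0,"fingers": 0.02},
  ],
)

```text
time_s: 11.45
position: [0.5753, -0.2781, 0.1178]
tool_rot: [[-0.18, 0.984, 0.003], [0.984, 0.18, -0.002], [-0.002, 0.002, -1.0]]
ft_force: [0.5, 0.2, -1.9]
grip_width: 0.0277
gripper_force: 49.8
```

```bash
python3 - <<'E'
from h import *
s=env.observe();print(s["time_s"],s["position"],s["tool_rot"],s["ft_force"])
w=get("wrist");np.save("pics/w6.npy",w,allow_pickle=True);print(inhand(w,s))
t=get("top");sc=get("scene")
a=cv2.resize(w["color"][100:360,180:380],(400,520),interpolation=cv2.INTER_CUBIC)
b=cv2.resize(sc["color"][130:260,80:180],(400,520),interpolation=cv2.INTER_CUBIC)
cv2.imwrite("pics/c6.png",np.hstack([a,b]))
E
```

```text
11.45 [ 0.5753 -0.2781  0.1178] [[-0.18    0.9837  0.0025]
 [ 0.9837  0.18   -0.0019]
 [-0.0023  0.0022 -1.    ]] [ 0.4776  0.1663 -1.9393]
(array([  22,   11,   41,   62, 2404], dtype=int32), ((-0.2536888122558594, -1.1657438278198242), (16.211233139038086, 30.361373901367188), 89.9011001586914))
```

View pics/c6.png

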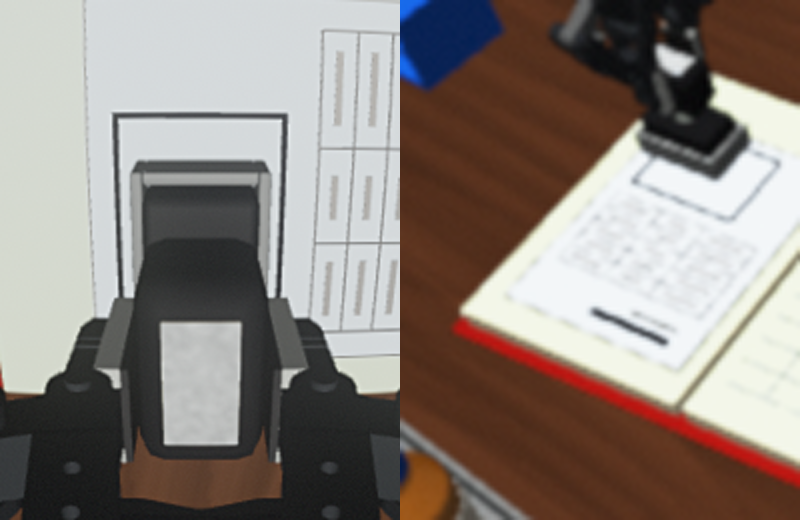

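The box's front line is at about (280,158) in the wrist image, with its sides at columns 238 and 323. The foot is square with the box and nearly centred. I'll check the numbers.

```bash
python3 - <<'E'
from h import *
w=np.load("pics/w6.npy",allow_pickle=True).item();s=env.observe()
p=np.array(s["position"]);R=np.array(s["tool_rot"])
T=lambda u,z:(R.T@(atz(w,u,z)-p))*1000
f=lambda u:(180+(u[0]+.5)/2-.5,100+(u[1]+.5)/2-.5)
for n,u in(("TL",(116,116)),("TR",(285,117)),("Lside",(121,280)),("Rside",(279,280))):print(n,T(f(u),.021))
zf=p[2]-.0724
for n,u in(("footTL",(132,167)),("footTR",(271,167)),("footL",(136,260)),("footR",(268,260))):print(n,T(f(u),zf),T(f(u),zf+.011))
E
```

```text
TL [ 41.4597 -29.7554  95.9744]
TR [41.1733 28.3521 96.0478]
Lside [-19.0609 -29.9412  96.0528]
Rside [-19.0419  28.3354  96.126 ]
footTL [ 28.6099 -22.0811  72.3352] [ 31.0141 -20.9141  61.3335]
footTR [28.6493 21.2462 72.3896] [31.0513 19.9991 61.3849]
footL [ -2.2634 -21.6561  72.3758] [  1.8611 -20.5127  61.3719]
footR [-2.2523 21.2667 72.4298] [ 1.8715 20.0184 61.4228]
```

Call:
arm_command(
  deltas=[
    {"rx": 0,"ry": 0,"rz": 0,"dx": 0.0015,"dy": 0,"dz": 0.01,"fingers": 0.02},
    {"rx": 0,"ry": 0,"rz": 0,"dx": 0,"dy": 0,"dz": 0.008,"fingers": 0.02},
    {"rx": 0,"ry": 0,"rz": 0,"dx": 0,"dy": 0,"dz": 0.003,"fingers": 0.02},
    {"rx": 0,"ry": 0,"rz": 0,"dx": 0,"dy": 0,"dz": 0,"fingers": 0.02},
    {"rx": 0,"ry": 0,"rz": 0,"dx": 0,"dy": 0,"dz": 0,"fingers": 0.02},
    {"rx": 0,"ry": 0,"rz": 0,"dx": 0,"dy": 0,"dz": 0,"fingers": 0.02},
  ],
)

```text
time_s: 12.2
position: [0.5746, -0.2764, 0.0952]
tool_rot: [[-0.18, 0.984, 0.0], [0.984, 0.18, -0.0], [-0.0, 0.0, -1.0]]
ft_force: [0.3, 1.4, -0.5]
grip_width: 0.0271
gripper_force: 49.9
```

Call:
arm_command(
  deltas=[
    {"rx": 0,"ry": 0,"rz": 0,"dx": 0,"dy": 0,"dz": 0.001,"fingers": 0.02},
    {"rx": 0,"ry": 0,"rz": 0,"dx": 0,"dy": 0,"dz": 0.001,"fingers": 0.02},
    {"rx": 0,"ry": 0,"rz": 0,"dx": 0,"dy": 0,"dz": 0,"fingers": 0.02},
    {"rx": 0,"ry": 0,"rz": 0,"dx": 0,"dy": 0,"dz": 0,"fingers": 0.02},
  ],
)

```text
time_s: 12.6
position: [0.5745, -0.2763, 0.0934]
tool_rot: [[-0.18, 0.984, 0.0], [0.984, 0.18, -0.0], [-0.0, 0.0, -1.0]]
ft_force: [-1.4, 1.4, 2.2]
grip_width: 0.0272
gripper_force: 50.2
```

Call:
arm_command(
  deltas=[
    {"rx": 0,"ry": 0,"rz": 0,"dx": 0,"dy": 0,"dz": 0.001,"fingers": 0.02},
    {"rx": 0,"ry": 0,"rz": 0,"dx": 0,"dy": 0,"dz": 0.001,"fingers": 0.02},
    {"rx": 0,"ry": 0,"rz": 0,"dx": 0,"dy": 0,"dz": 0.001,"fingers": 0.02},
    {"rx": 0,"ry": 0,"rz": 0,"dx": 0,"dy": 0,"dz": 0,"fingers": 0.02},
    {"rx": 0,"ry": 0,"rz": 0,"dx": 0,"dy": 0,"dz": 0,"fingers": 0.02},
  ],
)

```text
time_s: 13.1
position: [0.5745, -0.2763, 0.0902]
tool_rot: [[-0.18, 0.984, 0.0], [0.984, 0.18, -0.0], [-0.0, 0.0, -1.0]]
ft_force: [-1.1, 1.0, 5.0]
grip_width: 0.0268
gripper_force: 50.6
```

Call:
arm_command(
  deltas=[
    {"rx": 0,"ry": 0,"rz": 0,"dx": 0,"dy": 0,"dz": 0.001,"fingers": 0.02},
    {"rx": 0,"ry": 0,"rz": 0,"dx": 0,"dy": 0,"dz": 0.001,"fingers": 0.02},
    {"rx": 0,"ry": 0,"rz": 0,"dx": 0,"dy": 0,"dz": 0.001,"fingers": 0.02},
    {"rx": 0,"ry": 0,"rz": 0,"dx": 0,"dy": 0,"dz": 0,"fingers": 0.02},
    {"rx": 0,"ry": 0,"rz": 0,"dx": 0,"dy": 0,"dz": 0,"fingers": 0.02},
    {"rx": 0,"ry": 0,"rz": 0,"dx": 0,"dy": 0,"dz": 0,"fingers": 0.02},
  ],
)

```text
time_s: 13.7
position: [0.5745, -0.2763, 0.0875]
tool_rot: [[-0.18, 0.984, 0.0], [0.984, 0.18, -0.0], [-0.0, 0.0, -1.0]]
ft_force: [-1.9, 1.9, 7.0]
grip_width: 0.0271
gripper_force: 50.8
```

```bash
python3 - <<'E'
from h import *
for i in range(4):
    w=get("wrist");s=env.observe();print(s["time_s"],s["position"],s["ft_force"],s["wrist_torque"])
print(inhand(w,s))
E
```

```text
13.75 [ 0.5745 -0.2763  0.0874] [-2.426   1.7241  6.3478] [ 0.2643  0.2775 -0.0776]
13.8 [ 0.5745 -0.2763  0.0874] [-2.022   0.7688  6.9346] [ 0.2531  0.3104 -0.0418]
13.85 [ 0.5745 -0.2763  0.0875] [-1.5081  1.5781  6.3379] [0.2386 0.3619 0.0009]
13.9 [ 0.5745 -0.2763  0.0874] [-2.1251  1.5692  6.4949] [ 0.1739  0.2917 -0.0139]
(array([  22,   11,   41,   62, 2391], dtype=int32), ((-0.2220287322998047, -1.1160602569580078), (16.11859130859375, 30.298967361450195), 89.92675018310547))
```

Call:
arm_command(
  deltas=[
    {"rx": 0,"ry": 0,"rz": 0,"dx": 0,"dy": 0,"dz": 0.001,"fingers": 0.02},
    {"rx": 0,"ry": 0,"rz": 0,"dx": 0,"dy": 0,"dz": 0,"fingers": 0.02},
    {"rx": 0,"ry": 0,"rz": 0,"dx": 0,"dy": 0,"dz": 0.0008,"fingers": 0.02},
    {"rx": 0,"ry": 0,"rz": 0,"dx": 0,"dy": 0,"dz": 0,"fingers": 0.02},
    {"rx": 0,"ry": 0,"rz": 0,"dx": 0,"dy": 0,"dz": 0,"fingers": 0.02},
    {"rx": 0,"ry": 0,"rz": 0,"dx": 0,"dy": 0,"dz": 0,"fingers": 0.02},
  ],
)

```text
time_s: 14.5
position: [0.5745, -0.2763, 0.0858]
tool_rot: [[-0.18, 0.984, 0.0], [0.984, 0.18, -0.0], [-0.0, 0.0, -1.0]]
ft_force: [-2.2, 2.5, 8.1]
grip_width: 0.0274
gripper_force: 50.8
```

```bash
python3 - <<'E'
from h import *
F=[]
for i in range(6):
    w=get("wrist");s=env.observe();F.append(s["ft_force"])
print(s["time_s"],s["position"],np.mean(F,0),np.array(F)[:,2],s["wrist_torque"])
print(inhand(w,s))
p=np.array(s["position"]);R=np.array(s["tool_rot"])
np.save("pics/w7.npy",w,allow_pickle=True)
cv2.imwrite("pics/c7.png",cv2.resize(w["color"][100:300,180:380],(600,600),interpolation=cv2.INTER_CUBIC))
E
```

```text
14.8 [ 0.5745 -0.2763  0.0858] [-2.1962  1.7379  7.7825] [7.7446 7.4375 8.8055 7.8784 7.7152 7.1139] [0.239  0.3749 0.0573]
(array([  22,   11,   41,   62, 2392], dtype=int32), ((-0.19498729705810547, -1.1329765319824219), (16.13045883178711, 30.29497718811035), 89.94296264648438))
```

View pics/c7.png

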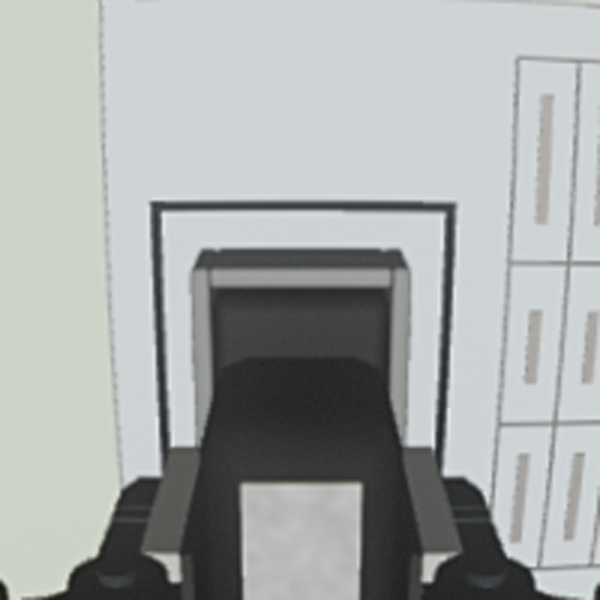

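```bash
python3 - <<'E'
from h import *
w=np.load("pics/w7.npy",allow_pickle=True).item();s=env.observe()
p=np.array(s["position"]);R=np.array(s["tool_rot"])
f=lambda u:(180+(u[0]+.5)/3-.5,100+(u[1]+.5)/3-.5)
for u in((300,211),(163,250),(444,250),(195,251),(406,251),(300,249)):print(u,(R.T@(atz(w,f(u),.021)-p))*1000)
E
```

```text
(300, 211) [38.701  -1.316  64.7733]
(163, 250) [ 30.9119 -28.6447  64.7669]
(444, 250) [30.9828 27.4483 64.7869]
(195, 251) [ 30.6752 -22.2082  64.7693]
(406, 251) [30.7217 19.796  64.7843]
(300, 249) [31.0485 -1.3072 64.7766]
```

The foot is centred to within about 1 mm, with gaps of 7.7 mm in front and 6.4 and 7.6 mm at the sides. The press is about 7.6 mm and the foot bears about 9 N, so I'm handing it in.

```bash
python3 -c "
from rig import env
print(env.close_job())"
```

```text
the job is handed in; nothing more can be done
None
```

I drew the oblong stamp out of the rack and handed the job in with it still gripped and pressed in the box: about 1 mm off centre, square with the lines, handle down about 7.6 mm and about 9 N on the form; hand-in returned no verdict.

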